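# Load the glue brush and poise it over a sofa foot's dowel

### The arm

A 6-joint arm with a two-finger parallel gripper is mounted at the origin on the work surface. World frame = base frame: x ahead of the robot, y to its left, z up, the work surface at z = 0. Lengths are in m, angles in rad, forces in N, time in s.
With the tool pointing down it reaches from about 0.375 to 0.9 m from the base axis. Payload 3.1 kg.
Tool frame: the origin (TCP) lies between the finger pads; the fingertips stand robot.finger_overhang ahead of it and the grasp point (between the pads) lies 3 mm ahead of it (robot.finger_overhang is the distance from the TCP to the fingertips, in m); z points along the fingers, y is the line along which they close (so a half turn about z gives the same grasp; the last joint's range is limited). The gripper opens to 87 mm and grips with 3 to 60 N. Pads are 19 mm wide; open, the fingers measure 117 mm over their backs; the gripper's body (75 mm by 190 mm) begins 51 mm behind the grasp point.
Start: joints at [1.123, 0.527, 1.433, -0, 1.181, -0.178], TCP at [0.166, 0.603, 0.213] pointing down, gripper open.
Joint ranges: [-3.08, 3.08], [-0.75, 2.2], [0.22, 2.44], [-1.43, 4.57], [0, 2.65], [-2.85, 2.85]. Speed limits (rad/s): [2.79, 2.79, 3.14, 3.14, 3.14, 3.14].

### API

Orientations are given as a unit quaternion [x, y, z, w].
In Python, from rig import get_obs, vision, hand_in, nets, robot gives the robot as it stands.
- The arm moves only by the tool apply_moves, never from a script. Its argument "series" is a list of rows, each an object with "offset": the shift along the world's x, y, z in cm, a list of three; "rot": the turn, a rotation vector about the world's x, y, z in degrees, a list of three. A call has 1 to 20 rows; each row is the pose to reach, as a shift and turn from the pose commanded when the call began; what a row does not reach only later rows make up. A row lasts 1/10 s, in which the tool goes at most 50 mm and 8.59 degrees, less where a joint would pass 70% of its speed; a pose out of reach is approached as far as the arm can. A call with a gripper value outside its range is refused whole. "hand" is the opening, from 0 (shut) to 1 (fully open), set as the call begins (left out, the last holds). The fingers move at their own pace and stop on an object; "newtons" is the grip in N (left out, the last holds). Time passes only in rows, so rows that repeat a pose let the fingers close. It gives the time, the measured TCP pose, the force, the opening and the grip force at its end, in the units of the state.
- get_obs(): the state, without advancing time (a new reading comes with each control period).
- vision.camera(name): name is "side" or "top" or "wrist"; returns the picture (420x560x3 uint8, red, green, blue); there is no depth.
- vision.calibration(name): a dict with "K" (3x3 intrinsics, pixels), "R" (3x3) and "t" (3): a world point X has camera coordinates R X + t. Camera axes: x right, y down, z forward; pixel columns grow to the right and rows downward; lengths in m; the calibration is good to about 2 mm. The wrist camera is an equidistant fisheye: a pixel r from the principal point sees the ray r / f radians off the axis. A picture is of the moment at which its call begins: read the wrist's pose just before it. calibration takes no time and is no camera call; for the wrist camera it gives the pose at the moment of the call.
- hand_in(): hands the job in; it is judged then, once.
Trained networks look in the newest picture that a camera, given by its name, has taken for a name from the list of things; names that differ only in an ending like _2 or _b are one class to them, and where a whole thing is asked for, a point or a joint stands for the part that bears it (a point fixed in the world has none). Each returns a list of dicts, best first, with "conf" (0 to 1); they miss things now and then, are a little off and sometimes report something else, mostly with a low value. They report only what shows in the picture. A call takes as long as a camera call. They do not tell look-alikes from the thing itself.
- nets.search_frame(camera, query): "centre" ([x, y, z] in m, in world coordinates, good to about 4 mm: the middle of the surface that is visible of it).
- nets.spot_point(camera, query): "centre" ([x, y, z] in m, in world coordinates, good to about 4 mm: a listed point, or the origin of a listed thing).
The state is a dict: "time": time; "q": joint angles; "joint_velocities": joint speeds; "joint_torque": joint torques, N m; "position": TCP position; "tool_rot": TCP orientation; "ft_force": force on the tool from outside, world axes, zero at the start; "moment": the same for the moment, N m; "grip_width": finger opening in m; "grip_force": force on a finger pad.
Only numpy, scipy, OpenCV 4.12 (cv2) and the standard library are available. Lean on these libraries where they do the work, as an engineer would, in place of code of your own. Each camera call takes 0.05 s, during which the arm holds its last target. There are 200 camera calls.

### The job

Draw the red-handled glue brush up out of its steel sleeve, dip its bristles fully into the open glue pot without jamming them on the bottom, and lift it out again. Then slant the brush to about 45 degrees, handle end up, and finish while still holding it like that, quite still, with the bristle tip poised a few centimetres above the wooden dowel of the sofa foot and touching nothing. Leave everything else standing where it is.

Things in the scene. Friction and masses are not known exactly. Their poses are not given: they have to be found in the camera images.
- brush: RED-handled round brush, 170 mm, 45-90 g, upright in a sleeve of the stand, bristles down. Origin: centre of the bristle tip; z runs from tip to handle end. From the tip: stiff dark bristles 0-40 mm (18 to 25 mm thick), steel ferrule 40-72 (26 thick), neck 72-98, plain round handle 20 mm thick 98-160, round end at 170. Round: grip at any yaw. Starts with the tip 15 mm above the table.
- brush_blue: The same brush with a BLUE handle, standing in the other sleeve; stays there. Origin at its bristle tip, z towards the handle end.
- stand: Fixed brush stand: beech board 85 x 205 x 12 mm (x, y, z) with two upright steel sleeves at y = +55 and -55 mm in its frame, 34 mm inner and 39 mm outer diameter, mouths 90 mm and inner floors 15 mm above the table. Origin under its centre, z up. The red brush may stand in either sleeve.
- pot: Open round pale-grey metal glue pot, loose, 0.6 to 1 kg, empty to the eye: 75 mm high, inner diameter 94 mm at the mouth, 78 mm at the bottom, wall 3 mm, bottom 5 mm thick; a wire bail hangs folded on its outside. Origin at the centre of the underside, z up.
- pot_rim (a point): Centre of the glue pot's mouth, 75 mm above the pot's underside.
- foot: The sofa foot to be glued: round beech bun foot, 80 mm across and 68 mm high, loose, about 280 g, standing on its flat underside with a wooden dowel (20 mm across, 32 mm long) pointing straight up from the middle of its top. Origin at the centre of the underside, z up.
- dowel_top (a point): Centre of the top end of that dowel, 100 mm above the table.
- bun_a: Another beech bun foot, 80 mm across, 68 mm high, without a dowel (flat steel disc on top); loose bystander. Origin under its centre.
- bun_b: A third beech bun foot like bun_a, without a dowel; loose bystander. Origin under its centre.
- hammer: Tack hammer lying flat, 275 mm long along its own x (head at +x, 114 mm across), 20 mm high; loose bystander. Origin on the table near the middle of the handle.
- tin: Closed can with yellow label, 76 mm across, 100 mm high; loose bystander. Origin under its centre.
- tacks: Small dark steel bowl, 80 mm across, 35 mm high; loose bystander. Origin under its centre.
- spool: Navy thread spool standing on end, 52 mm across, 58 mm high; loose bystander. Origin under its centre.
Mind the look-alikes: they are no part of the job. What is shaped like the pot but turquoise is not meant.

How it is judged:
On the way, in this order (a step that is already met when the one before it is completed fails the run):
1. the red brush is held in the gripper, drawn right out of its sleeve (tip above the sleeve's mouth) (height (world z) of brush above 0.095 m and contact force between the fingers and brush above 0.5 N and contact force between brush and stand below 0.05 N), for 0.1 s.
2. the held brush is dipped: bristle tip inside the pot, at least 35 mm below its rim (z of brush in the frame of pot_rim below -0.035 m and z of brush in the frame of pot above 0 m and horizontal distance between brush and pot_rim below 0.047 m and contact force between the fingers and brush above 0.5 N), for 0.2 s.
3. the held brush is lifted out of the pot again (z of brush in the frame of pot_rim above 0.015 m and contact force between the fingers and brush above 0.5 N), for 0.1 s.
At the end, for the whole second after the job is handed in: The gripper still holds the red brush, still, touching nothing else, slanted 30 to 60 degrees from upright, handle end up, bristle tip within 35 mm sideways of the dowel's axis and 8 to 85 mm above its top. Pot, foot and bystanders within 30 mm of their starts; pot and foot upright (contact force between the fingers and brush above 0.5 N and angle between brush's own z axis and vertical between 0.52 and 1.05 rad and horizontal distance between brush and dowel_top below 0.035 m and z of brush in the frame of dowel_top between 0.008 and 0.085 m and height (world z) of brush above 0.105 m and contact force between brush and foot below 0.05 N and contact force between brush and pot below 0.05 N and contact force between brush and stand below 0.05 N and contact force between brush and brush_blue below 0.05 N and linear speed of brush below 0.03 m/s and angular speed of brush below 0.2 rad/s and angle between each of pot, foot's own z axis and vertical below 0.1 rad and distance of each of pot, foot, brush_blue, bun_a, bun_b, hammer, tin, tacks, spool from where it was at the start of the episode below 0.03 m); the arm keeps its last pose, push and grip.
It fails at once if bristles jammed against the pot (over 15 N) (contact force between brush and pot above 15 N).
It fails at once if pot or sofa foot tipped over or pushed away (over 30 mm) (angle between any of pot, foot's own z axis and vertical above 0.35 rad or distance of any of pot, foot from where it was at the start of the episode above 0.03 m).
It fails at once if the blue brush or another bystander moved more than 30 mm (distance of any of brush_blue, bun_a, bun_b, hammer, tin, tacks, spool from where it was at the start of the episode above 0.03 m).
It also fails if it takes over 50 s, if anything falls off the work surface, if the arm or the gripper's body presses on something with over 40 N, if the wrist force passes 120 N, or if a joint passes its speed limit or range.

## Working session

There is one attempt and no reset: what is moved stays moved. The work goes in short steps, Python scripts to look and compute and a tool call to move; the robot and the scene stay as the last step left them, time stands still between calls to the robot, and variables do not carry over. Pictures are saved under pics/ and viewed, at most 10 in all, crops included, and the job is handed in when it is done.

Besides the shell and the picture viewer there is one more tool, called as a command line: name --argument value ..., lists and objects as JSON in quotes. apply_moves: Moves the arm, as the interface text tells. Its arguments: {"type":"object","properties":{"series":{"type":"array"},"hand":{"type":"number"},"newtons":{"type":"number"}},"required":["series"]}

```bash
mkdir -p pics; python3 - <<'E'
from rig import get_obs, vision, nets, robot
import cv2,numpy as np
print(robot.finger_overhang, get_obs())
for c in ["top","side"]:
    im=vision.camera(c); cv2.imwrite(f"pics/{c}0.png",im[:,:,::-1])
    cal=vision.calibration(c); 
    print(c,np.round(cal['K'],1).tolist(),np.round(cal['R'],3).tolist(),np.round(cal['t'],3).tolist())
    for n in ["brush","pot_rim","pot","dowel_top","foot","stand","bun_a","tin","tacks","spool","hammer"]:
        for d in nets.spot_point(c,n): 
            X=np.array(d['centre']); p=cal['K']@(cal['R']@X+cal['t']); print(c,n,round(d['conf'],2),np.round(X,3),np.round(p[:2]/p[2]))
E
```

```text
0.022 {'time': 0.0, 'q': array([ 1.12353097e+00,  5.28460864e-01,  1.43389881e+00, -4.65523586e-05,
        1.18135816e+00, -1.78483198e-01]), 'joint_velocities': array([ 2.56621727e-04, -6.30921238e-04,  1.96212141e-03, -8.94007713e-05,
        5.00592131e-04, -1.89206244e-03]), 'joint_torque': array([ 1.50534321e-03, -4.40042102e+01, -1.76591116e+01,  6.32895716e-02,
        5.85482048e-02, -1.78563528e-04]), 'position': array([0.16562218, 0.6018867 , 0.212376  ]), 'tool_rot': array([ 1.33978052e-01,  9.90983729e-01, -1.01763088e-03, -3.06581068e-04]), 'ft_force': array([-0.45882708, -0.10565648, -0.8332617 ]), 'moment': array([8.81471627e-03, 6.07558541e-05, 8.31861592e-03]), 'grip_force': 0.0, 'grip_width': 0.08727095314808628}
top [[536.9, 0.0, 286.7], [0.0, 536.9, 205.0], [0.0, 0.0, 1.0]] [[-0.0, -1.0, -0.01], [-0.98, 0.003, -0.199], [0.199, 0.01, -0.98]] [0.019, 0.509, 1.263]
top brush 0.68 [0.586 0.338 0.016] [161. 179.]
top pot_rim 0.91 [ 0.574 -0.18   0.077] [368. 176.]
top pot_rim 0.78 [ 0.491 -0.338  0.076] [436. 210.]
top pot_rim 0.59 [ 0.247 -0.277  0.078] [415. 314.]
t
[... 1053 characters left out ...]
]
side pot_rim 0.64 [ 0.492 -0.338  0.08 ] [291. 138.]
side pot 0.92 [ 0.577 -0.183 -0.001] [261. 182.]
side pot 0.63 [ 0.495 -0.337  0.003] [289. 156.]
side pot 0.59 [ 0.25  -0.277  0.003] [359. 172.]
side dowel_top 0.98 [0.545 0.032 0.101] [263. 204.]
side foot 0.62 [ 0.544  0.028 -0.002] [264. 229.]
side foot 0.33 [0.546 0.03  0.101] [263. 204.]
side stand 0.95 [0.584 0.285 0.002] [236. 303.]
side bun_a 0.72 [ 0.748 -0.212  0.002] [212. 173.]
side bun_a 0.69 [0.377 0.136 0.002] [321. 262.]
side tin 0.57 [ 0.355 -0.167  0.002] [328. 190.]
side tacks 0.88 [ 0.746 -0.012  0.002] [198. 213.]
side spool 0.58 [ 0.686 -0.378  0.002] [238. 146.]
side hammer 0.66 [ 0.751  0.181 -0.007] [180. 266.]
```

View pics/top0.png

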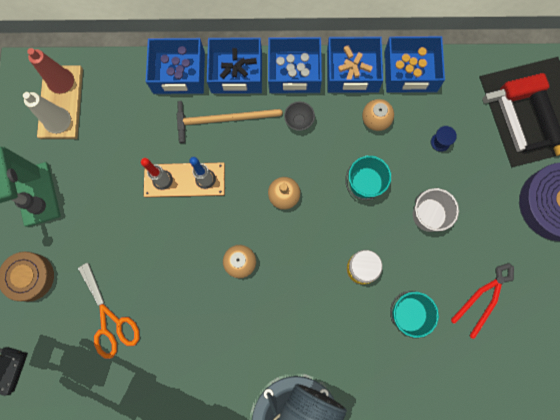

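View pics/side0.png

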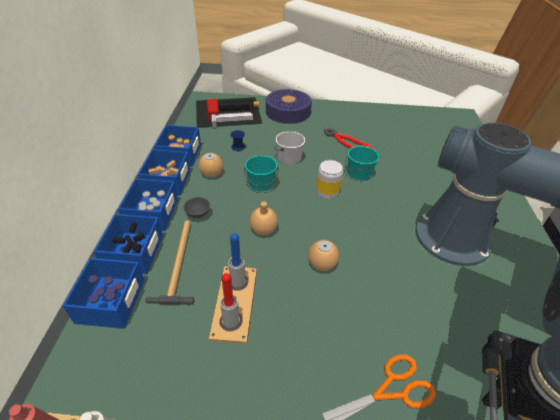

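The top view shows the red brush at about (148,163)–(161,180), in the left (+y) sleeve. The blue brush is at (200,172), the dowel foot at (284,190) and the grey pot at (436,210). The pots at (370,177) and (415,314) are turquoise decoys. The side view agrees, with red at (228,290) and the grey pot at (290,148). Next I triangulate the red handle to check for lean.

```bash
cat > h.py <<'E'
import numpy as np,cv2
from rig import vision
from scipy.spatial.transform import Rotation as R
def tri(p,q,a="top",b="side"):
    P=[c['K']@np.c_[c['R'],c['t']] for c in (vision.calibration(a),vision.calibration(b))]
    X=cv2.triangulatePoints(P[0],P[1],np.array(p,float).reshape(2,1),np.array(q,float).reshape(2,1)).ravel();return X[:3]/X[3]
def proj(cam,X):
    c=vision.calibration(cam);p=c['K']@(c['R']@np.array(X)+c['t']);return p[:2]/p[2]
def red(im,win):
    x0,y0,x1,y1=win;s=im[y0:y1,x0:x1].astype(int)
    v,u=np.where((s[...,0]>110)&(s[...,1]<70)&(s[...,2]<70));return u+x0,v+y0
E
python3 - <<'E'
from h import *
ims={c:vision.camera(c) for c in("top","side")}
e={}
for c,w in (("top",(130,140,185,200)),("side",(205,255,250,325))):
    u,v=red(ims[c],w); m=np.array([u.mean(),v.mean()]); P=np.c_[u,v]-m; d=np.linalg.svd(P,full_matrices=False)[2][0]; s=P@d
    e[c]=m; print(c,len(u),m.round(1),d.round(2),(m+d*s.min()).round(1),(m+d*s.max()).round(1))
    for z in (.098+.015,.145,.185): print(z,proj(c,[.584,.341,z]).round(1))
print("mid",tri(e["top"],e["side"]))
E
```

```text
top 160 [149.7 166.9] [0.71 0.7 ] [141.9 159.1] [157.5 174.5]
0.113 [150.3 169.1]
0.145 [146.7 165.5]
0.185 [141.9 160.6]
side 281 [227.3 289.5] [0.1 1. ] [225.8 273.8] [228.8 305.1]
0.113 [228.6 296. ]
0.145 [227.7 287.1]
0.185 [226.5 275.2]
mid [0.58519289 0.33762628 0.13078835]
```

apply_moves --series '[{"offset": [0,0,4],"rot": [0,0,-8]},{"offset": [4.2,-2.6,4.5],"rot": [0,0,-16]},{"offset": [8.4,-5.2,4.5],"rot": [0,0,-24]},{"offset": [12.6,-7.9,4.5],"rot": [0,0,-32]},{"offset": [16.8,-10.5,4.5],"rot": [0,0,-40]},{"offset": [21,-13.1,4.5],"rot": [0,0,-48]},{"offset": [25.2,-15.8,4.5],"rot": [0,0,-56]},{"offset": [29.4,-18.4,4.5],"rot": [0,0,-64]},{"offset": [33.6,-21,4.5],"rot": [0,0,-72]},{"offset": [37.8,-23.6,4.5],"rot": [0,0,-75]},{"offset": [41.9,-26.2,4.5],"rot": [0,0,-75]},{"offset": [41.9,-26.2,4.5],"rot": [0,0,-75]},{"offset": [41.9,-26.2,4.5],"rot": [0,0,-75]},{"offset": [41.9,-26.2,4.5],"rot": [0,0,-75]}]' --hand 0.6 --newtons 25

```text
time: 2.7
position: [0.5838, 0.341, 0.2581]
tool_rot: [0.709, 0.705, -0.0, -0.001]
ft_force: [-1.2, 1.3, 1.3]
grip_width: 0.0525
grip_force: 0.0
```

apply_moves --series '[{"offset": [0.1,-0.2,-3]},{"offset": [0.1,-0.2,-6]},{"offset": [0.1,-0.2,-9]},{"offset": [0.1,-0.2,-10.8]},{"offset": [0.1,-0.2,-10.8]},{"offset": [0.1,-0.2,-10.8]}]'

```text
schema error: expected keys offset, rot
```

apply_moves --series '[{"offset": [0,0,0]},{"offset": [0,0,0]},{"offset": [0,0,0]},{"offset": [0,0,0]},{"offset": [0,0,0]},{"offset": [0,0,0]},{"offset": [0,0,0]}]' --hand 0 --newtons 25

```text
schema error: expected keys offset, rot
```

apply_moves --series '[{"offset": [0.1,-0.2,-3],"rot": [0,0,0]},{"offset": [0.1,-0.2,-6],"rot": [0,0,0]},{"offset": [0.1,-0.2,-9],"rot": [0,0,0]},{"offset": [0.1,-0.2,-10.8],"rot": [0,0,0]},{"offset": [0.1,-0.2,-10.8],"rot": [0,0,0]},{"offset": [0.1,-0.2,-10.8],"rot": [0,0,0]}]'

```text
time: 3.3
position: [0.5851, 0.3398, 0.1509]
tool_rot: [0.709, 0.705, 0.0, -0.0]
ft_force: [0.2, 0.4, 0.8]
grip_width: 0.0521
grip_force: 0.0
```

apply_moves --series '[{"offset": [0,0,0],"rot": [0,0,0]},{"offset": [0,0,0],"rot": [0,0,0]},{"offset": [0,0,0],"rot": [0,0,0]},{"offset": [0,0,0],"rot": [0,0,0]},{"offset": [0,0,0],"rot": [0,0,0]},{"offset": [0,0,0],"rot": [0,0,0]},{"offset": [0,0,0],"rot": [0,0,0]}]' --hand 0 --newtons 25

```text
time: 4.0
position: [0.5861, 0.3385, 0.1507]
tool_rot: [0.71, 0.705, 0.0, 0.0]
ft_force: [-0.4, 0.2, 1.8]
grip_width: 0.0192
grip_force: 25.0
```

apply_moves --series '[{"offset": [0,0,1.5],"rot": [0,0,0]},{"offset": [0,0,3.5],"rot": [0,0,0]},{"offset": [0,0,6],"rot": [0,0,0]},{"offset": [0,0,9],"rot": [0,0,0]},{"offset": [0,0,12],"rot": [0,0,0]},{"offset": [0,0,15],"rot": [0,0,0]},{"offset": [0,0,15],"rot": [0,0,0]},{"offset": [0,0,15],"rot": [0,0,0]},{"offset": [0,0,15],"rot": [0,0,0]}]'

```text
time: 4.9
position: [0.5849, 0.3381, 0.2989]
tool_rot: [0.71, 0.705, -0.001, -0.001]
ft_force: [0.2, -0.2, -0.6]
grip_width: 0.019
grip_force: 25.0
```

```bash
python3 - <<'E'
from h import *
from rig import nets
im=vision.camera("side"); cv2.imwrite("pics/side1.png",im[:,:,::-1])
for d in nets.spot_point("side","brush"): print(d)
for d in nets.spot_point("side","pot_rim"): print(d)
vision.camera("top")
for d in nets.spot_point("top","brush"): print(d)
for d in nets.spot_point("top","pot_rim"): print(d)
print(proj("side",[.585,.339,.165]))
E
```

```text
{'centre': [0.5773, 0.3446, 0.163], 'conf': 0.64}
{'centre': [0.7487, 0.1818, -0.0058], 'conf': 0.55}
{'centre': [0.4941, -0.3412, 0.0791], 'conf': 0.94}
{'centre': [0.5766, -0.1819, 0.072], 'conf': 0.76}
{'centre': [0.2473, -0.2765, 0.0739], 'conf': 0.69}
{'centre': [0.5807, 0.3311, 0.1634], 'conf': 0.46}
{'centre': [0.2477, -0.276, 0.076], 'conf': 0.71}
{'centre': [0.4937, -0.3357, 0.0754], 'conf': 0.65}
{'centre': [0.5747, -0.1799, 0.0727], 'conf': 0.58}
[226.82509521 280.39282589]
```

View pics/side1.png

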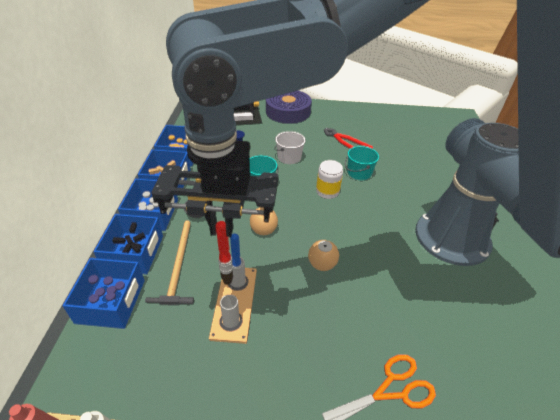

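The brush is held upright and clear of its sleeve, with the tip at about (228,282). I'll raise it to clear the blue brush (top at 185 mm), then carry it over to the grey pot.

apply_moves --series '[{"offset": [0,0,2.5],"rot": [0,0,0]},{"offset": [0,0,5.5],"rot": [0,0,0]},{"offset": [-0.2,-1,7],"rot": [0,0,0]},{"offset": [-0.5,-4,7],"rot": [0,0,0]},{"offset": [-1.1,-8,7],"rot": [0,0,0]},{"offset": [-1.7,-12.5,7],"rot": [0,0,0]},{"offset": [-2.3,-17,7],"rot": [0,0,0]},{"offset": [-2.9,-21.5,7],"rot": [0,0,0]},{"offset": [-3.5,-26,7],"rot": [0,0,0]},{"offset": [-4.1,-30.5,7],"rot": [0,0,0]},{"offset": [-4.7,-35,7],"rot": [0,0,0]},{"offset": [-5.4,-39.5,7],"rot": [0,0,0]},{"offset": [-6,-44,7],"rot": [0,0,0]},{"offset": [-6.6,-48.5,7],"rot": [0,0,0]},{"offset": [-7.2,-53,7],"rot": [0,0,0]},{"offset": [-7.8,-57.5,7],"rot": [0,0,0]},{"offset": [-8.4,-62,7],"rot": [0,0,0]},{"offset": [-8.9,-65.5,7],"rot": [0,0,0]},{"offset": [-9.2,-67.6,7],"rot": [0,0,0]},{"offset": [-9.2,-67.6,7],"rot": [0,0,0]}]'

```text
time: 7.2
position: [0.4928, -0.3401, 0.3695]
tool_rot: [0.711, 0.703, -0.0, -0.0]
ft_force: [0.1, 0.3, -0.8]
grip_width: 0.0191
grip_force: 25.0
```

apply_moves --series '[{"offset": [0,0,0],"rot": [0,0,0]},{"offset": [0,0,0],"rot": [0,0,0]},{"offset": [0,0,0],"rot": [0,0,0]}]'

```text
time: 7.5
position: [0.4943, -0.3358, 0.3706]
tool_rot: [0.709, 0.705, 0.0, -0.0]
ft_force: [0.8, 0.3, -1.3]
grip_width: 0.0192
grip_force: 25.0
```

```bash
python3 - <<'E'
from h import *
from rig import nets
for c in("side","top"):
    im=vision.camera(c); cv2.imwrite(f"pics/{c}2.png",im[:,:,::-1])
    for n in("brush","pot_rim"):
        for d in nets.spot_point(c,n): print(c,n,d)
E
```

```text
side brush {'centre': [0.4932, -0.3307, 0.2339], 'conf': 0.83}
side pot_rim {'centre': [0.2483, -0.2741, 0.074], 'conf': 0.83}
side pot_rim {'centre': [0.4914, -0.3404, 0.081], 'conf': 0.74}
side pot_rim {'centre': [0.5767, -0.1826, 0.0732], 'conf': 0.73}
top brush {'centre': [0.5478, 0.0313, -0.0016], 'conf': 0.42}
top pot_rim {'centre': [0.573, -0.1787, 0.0749], 'conf': 0.84}
top pot_rim {'centre': [0.4909, -0.3393, 0.0775], 'conf': 0.75}
```

View pics/side2.png

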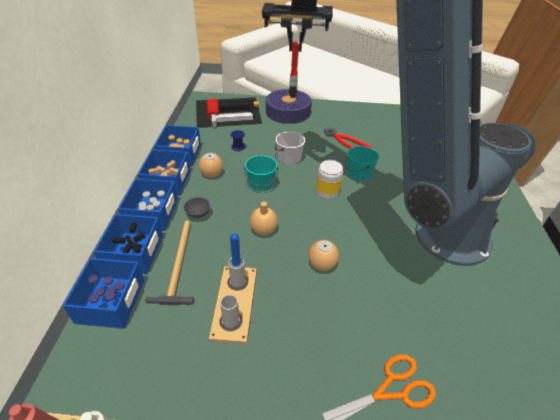

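The brush hangs upright with its tip near (293,97), above the grey pot at (290,148). Nothing else has moved. Now the dip.

apply_moves --series '[{"offset": [-0.1,-0.2,-3],"rot": [0,0,0]},{"offset": [-0.2,-0.3,-7],"rot": [0,0,0]},{"offset": [-0.2,-0.3,-11],"rot": [0,0,0]},{"offset": [-0.2,-0.3,-14],"rot": [0,0,0]},{"offset": [-0.2,-0.3,-16.5],"rot": [0,0,0]},{"offset": [-0.2,-0.3,-18.5],"rot": [0,0,0]},{"offset": [-0.2,-0.3,-20],"rot": [0,0,0]},{"offset": [-0.2,-0.3,-20.8],"rot": [0,0,0]},{"offset": [-0.2,-0.3,-20.8],"rot": [0,0,0]},{"offset": [-0.2,-0.3,-20.8],"rot": [0,0,0]},{"offset": [-0.2,-0.3,-20.8],"rot": [0,0,0]},{"offset": [-0.2,-0.3,-20.8],"rot": [0,0,0]},{"offset": [-0.2,-0.3,-20.8],"rot": [0,0,0]}]'

```text
time: 9.1
position: [0.4922, -0.3407, 0.1631]
tool_rot: [0.71, 0.705, 0.0, 0.001]
ft_force: [0.8, 0.4, -0.3]
grip_width: 0.019
grip_force: 25.0
```

```bash
python3 - <<'E'
from h import *
im=vision.camera("side"); u,v=proj("side",[.492,-.338,.1]).astype(int)
cv2.imwrite("pics/side3.png",cv2.resize(im[v-70:v+70,u-90:u+90,::-1],None,fx=4,fy=4,interpolation=cv2.INTER_CUBIC))
from rig import get_obs; print(get_obs()['position'])
E
```

```text
[ 0.49215441 -0.34065548  0.16292667]
```

View pics/side3.png

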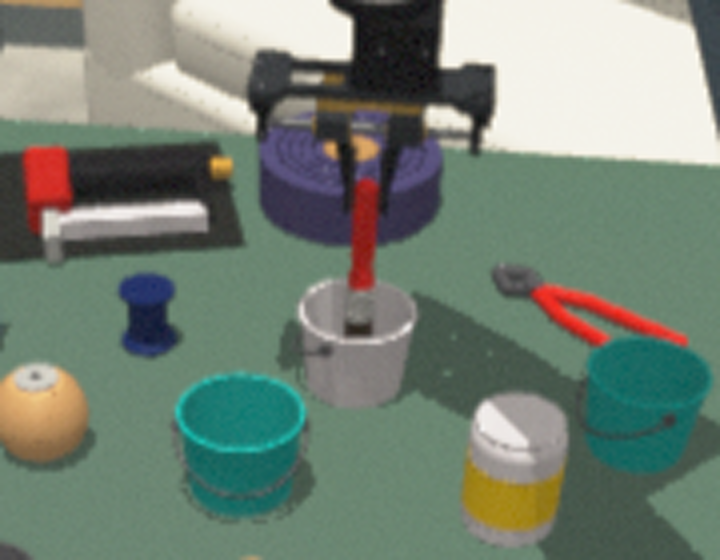

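The bristles are inside the grey pot, with the brush at about (360,320) in the crop. The tip is about 28 mm above the table and there is no contact force. Lifting, then carrying.

apply_moves --series '[{"offset": [0,0,1.5],"rot": [0,0,0]},{"offset": [0,0,4.5],"rot": [0,0,0]},{"offset": [0,0,8],"rot": [0,0,0]},{"offset": [0,0,12],"rot": [0,0,0]},{"offset": [0,0,16],"rot": [0,0,0]},{"offset": [0,0.5,18.5],"rot": [0,0,0]},{"offset": [-0.1,3,19.7],"rot": [0,0,0]},{"offset": [-0.4,7,19.7],"rot": [0,0,0]},{"offset": [-0.7,11,19.7],"rot": [0,0,0]},{"offset": [-1,15,19.7],"rot": [0,0,0]},{"offset": [-1.3,19,19.7],"rot": [0,0,0]},{"offset": [-1.6,23,19.7],"rot": [0,0,0]},{"offset": [-1.9,27,19.7],"rot": [0,0,0]},{"offset": [-2.2,31,19.7],"rot": [0,0,0]},{"offset": [-2.4,34.5,19.7],"rot": [0,0,0]},{"offset": [-2.5,37,19.7],"rot": [0,0,0]},{"offset": [-2.5,37,19.7],"rot": [0,0,0]},{"offset": [-2.5,37,19.7],"rot": [0,0,0]}]'

```text
time: 10.95
position: [0.4668, 0.0297, 0.3596]
tool_rot: [0.709, 0.705, -0.0, 0.0]
ft_force: [0.1, -0.6, -1.0]
grip_width: 0.0191
grip_force: 25.0
```

apply_moves --series '[{"offset": [0,0,0],"rot": [0,-4,0]},{"offset": [0,0,0],"rot": [0,-9,0]},{"offset": [0,0,0],"rot": [0,-14,0]},{"offset": [0,0,0],"rot": [0,-19,0]},{"offset": [0,0,0],"rot": [0,-24,0]},{"offset": [0,0,0],"rot": [0,-29,0]},{"offset": [0,0,0],"rot": [0,-34,0]},{"offset": [0,0,0],"rot": [0,-39,0]},{"offset": [0,0,0],"rot": [0,-43,0]},{"offset": [0,0,0],"rot": [0,-44,0]},{"offset": [0,0,0],"rot": [0,-44,0]},{"offset": [0,0,0],"rot": [0,-44,0]}]'

```text
time: 12.15
position: [0.4673, 0.0285, 0.3597]
tool_rot: [0.658, 0.653, 0.265, 0.264]
ft_force: [-1.1, 0.4, -0.5]
grip_width: 0.0191
grip_force: 25.0
```

```bash
cat > look.py <<'E'
import sys
from h import *
from rig import nets,get_obs
o=get_obs(); Rm=R.from_quat(o['tool_rot']).as_matrix()
print(o['position'].round(4),"tool z",Rm[:,2].round(3),"tip pred",(o['position']+.135*Rm[:,2]).round(4),o['grip_force'])
for c in("top","side"):
    im=vision.camera(c); cv2.imwrite(f"pics/{c}{sys.argv[1]}.png",im[:,:,::-1])
    print(c,"tip pred px",proj(c,o['position']+.135*Rm[:,2]).round(),"end px",proj(c,o['position']-.035*Rm[:,2]).round())
    for n in("brush","dowel_top","foot"):
        for d in nets.spot_point(c,n)[:2]: print(c,n,d)
E
python3 look.py 4
```

```text
[0.4673 0.0285 0.3597] tool z [ 0.695 -0.002 -0.719] tip pred [0.5611 0.0283 0.2626] 25.000072047114372
top tip pred px [281. 160.] end px [279. 204.]
top brush {'centre': [0.5586, 0.0264, 0.2584], 'conf': 0.66}
side tip pred px [257. 153.] end px [310. 111.]
side brush {'centre': [0.556, 0.0314, 0.2604], 'conf': 0.78}
side foot {'centre': [0.5424, 0.0261, -0.0013], 'conf': 0.62}
side foot {'centre': [0.4927, -0.3397, 0.0782], 'conf': 0.37}
```

View pics/side4.png

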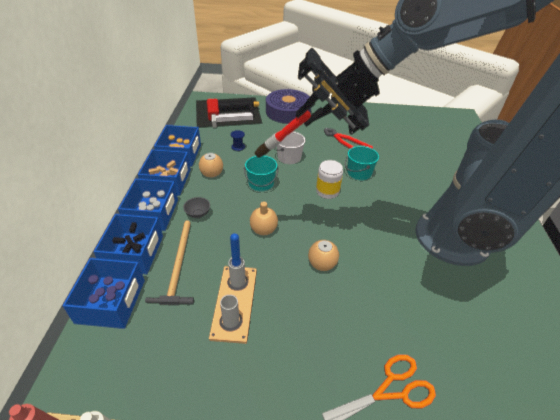

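The brush is slanted about 44°, handle end up, with the tip at about (260,152). Network and predicted tip agree to within 5 mm. Lowering it over the dowel.

apply_moves --series '[{"offset": [-0.3,0,-2],"rot": [0,0,0]},{"offset": [-0.7,0.1,-5],"rot": [0,0,0]},{"offset": [-1,0.1,-8],"rot": [0,0,0]},{"offset": [-1.4,0.1,-10],"rot": [0,0,0]},{"offset": [-1.4,0.1,-11.2],"rot": [0,0,0]},{"offset": [-1.4,0.1,-11.5],"rot": [0,0,0]},{"offset": [-1.4,0.1,-11.5],"rot": [0,0,0]},{"offset": [-1.4,0.1,-11.5],"rot": [0,0,0]},{"offset": [-1.4,0.1,-11.5],"rot": [0,0,0]},{"offset": [-1.4,0.1,-11.5],"rot": [0,0,0]},{"offset": [-1.4,0.1,-11.5],"rot": [0,0,0]}]'

```text
time: 13.65
position: [0.4535, 0.0305, 0.2449]
tool_rot: [0.658, 0.653, 0.266, 0.264]
ft_force: [0.7, -0.0, 0.2]
grip_width: 0.0193
grip_force: 25.0
```

```bash
python3 look.py 5
```

```text
[0.4535 0.0305 0.2449] tool z [ 0.696 -0.    -0.718] tip pred [0.5474 0.0305 0.1479] 25.001282393932343
top tip pred px [281. 180.] end px [280. 222.]
top dowel_top {'centre': [0.5482, 0.0263, 0.0998], 'conf': 0.72}
top dowel_top {'centre': [0.5886, 0.2268, 0.0149], 'conf': 0.15}
top foot {'centre': [0.5461, 0.0325, -0.0034], 'conf': 0.77}
side tip pred px [263. 190.] end px [312. 155.]
side brush {'centre': [0.5451, 0.0338, 0.1473], 'conf': 0.82}
side dowel_top {'centre': [0.5433, 0.0301, 0.1013], 'conf': 0.95}
side dowel_top {'centre': [0.4913, -0.3438, 0.0779], 'conf': 0.48}
side foot {'centre': [0.5452, 0.0263, -0.0016], 'conf': 0.75}
side foot {'centre': [0.7502, 0.1832, -0.0055], 'conf': 0.45}
```

View pics/side5.png

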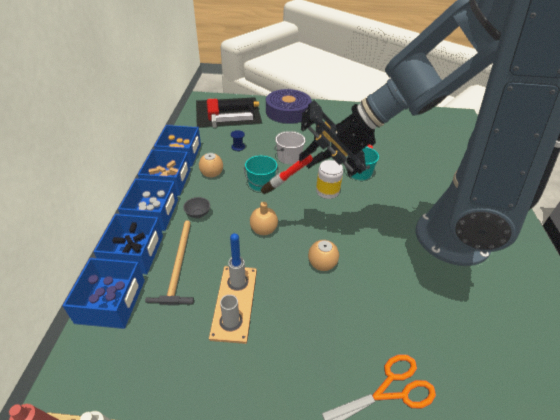

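The tip, at (265,189), sits about 47 mm above the dowel at (263,205) and within a few millimetres of its axis. Everything else is still standing.

```bash
python3 -c "
from rig import get_obs,hand_in
print(abs(get_obs()['joint_velocities']).max()); print(hand_in())"
```

```text
0.0029076124274593487
the job is handed in; nothing more can be done
None
```

The red brush was drawn from its sleeve, dipped in the grey pot and lifted out, and I handed the job in with it held still at about 44°, tip roughly 47 mm above the dowel; the pictures show nothing else displaced, and no verdict came back.

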